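# Clear the wire spindle and hold the stock box open

### The job

I am changing over from copper wire to silver. Lift the spool of copper wire up off the spindle of its stand and set it down upright on the floor of the green tray, without dropping it. Then raise the sprung blue lid of the grey stock box to 60 degrees from closed and keep holding it there so that I can reach in: the lid falls shut if let go, so finish still holding it, and leave the jars, the brush cup and the file where they are.

Things in the scene. Friction and masses are not known exactly. Their poses are not given: they have to be found in the camera images.
- spool: Loose spool of copper wire (0.11 to 0.22 kg), standing upright on the stand with the spindle through its bore. 40 mm tall, white end flanges 50 mm in diameter (4 mm thick, at bottom and top), copper windings 44 mm in diameter between them, through bore 16 mm in diameter. Origin: centre of its underside; z along its axis, up at the start.
- stand: Fixed spool stand: dark wooden block 90 x 90 x 12 mm with an upright steel spindle 10 mm in diameter in its centre, top 72 mm above the table. The spool rests on the block, its underside 12 mm and its top 52 mm above the table, so 20 mm of spindle show above it. Origin: centre of the block's underside, on the table; z up.
- spindle_top (a point): Top end of the spindle, on its axis, 72 mm above the table.
- tray: Fixed open green tray, outside 180 (its x) x 160 (its y) x 16 mm tall, walls 4 mm and floor 4 mm thick. Origin: centre of its underside, on the table; z up. Empty at the start. It and the stand can be in each other's place.
- box: Fixed grey stock box with spools inside, outside 160 (its x) x 200 (its y) x 70 mm tall. Origin: centre of its underside, on the table; its -x side is the front, turned roughly to the robot; z up.
- lid: Blue lid (0.22 to 0.38 kg), a 160 x 200 x 6 mm plate on top of the box, hinged along the box's far (+x) top edge, opening upward and away from the robot. Origin: middle of the hinge line; closed, its axes are those of the box and it runs from there to -x. A red tab, 18 mm wide and 10 mm thick, stands out 38 mm in the lid's plane from the middle of its front edge.
- lid_tab (a point): Centre of the tab's round end, a cylinder 16 mm in diameter, 18 mm long, its axis parallel to the hinge; 190 mm from the hinge and 5 mm above it when closed (75.5 mm above the table, 30 mm in front of the box), free beside and below. Fingers closing along the box's y pinch its flat sides; it can turn between them, so the tool may stay pointing down as the lid rises.
- hinge_line (a point): Middle of the lid's hinge line (the axis is along the box's y), 70.5 mm above the table, above the box's far wall.
- lid_hinge (a joint): Angle of the lid: 0 closed (as at the start), growing as it opens, stop at 1.70 rad; 60 degrees = 1.047 rad. Weight and a spring close it from every angle; lifting the tab takes about 2 to 3 N.
- red_jar: Loose clear jar with a red cap, 60 mm in diameter, 45 mm tall; bystander, leave alone. Origin: centre of its underside.
- yellow_jar: Loose clear jar with a yellow cap, 60 mm in diameter, 45 mm tall; bystander, leave alone. Origin: centre of its underside.
- brush_cup: Loose steel cup 64 mm in diameter and 90 mm tall with brushes up to 170 mm; bystander, leave alone. Origin: centre of its underside.
- file: Loose file lying on the table, about 195 mm long and 20 mm tall, with a wooden handle; bystander, leave alone. Origin: on its underside, near the middle of its length; x from the handle to the tip.
Not all that is in view belongs to the job. There is more than one size of the spool; the one meant has the size given above. Of the things shaped like the tray, the green one is meant.

How it is judged:
By the outcome, as a careful person would: the job done as asked, in the order asked, and still so for the second after the job is handed in, while the arm keeps its last pose, push and grip.
It also fails if it takes over 54 s, if anything falls off the work surface, if the arm or the gripper's body presses on something with over 40 N, if the wrist force passes 120 N, or if a joint passes its speed limit or range.

### The arm

A 7-joint arm with a two-finger parallel gripper is mounted at the origin on the work surface. World frame = base frame: x ahead of the robot, y to its left, z up, the work surface at z = 0. Lengths are in m, angles in rad, forces in N, time in s.
With the tool pointing down it reaches from about 0.35 to 0.9 m from the base axis. Payload 8.1 kg.
Tool frame: the origin (TCP) lies between the finger pads; the fingertips stand 22 mm ahead of it and the grasp point (between the pads) lies 3 mm ahead of it; z points along the fingers, y is the line along which they close (so a half turn about z gives the same grasp; the last joint's range is limited). The gripper opens to 85 mm and grips with 20 to 120 N. Pads are 22 mm wide; open, the fingers measure 114 mm over their backs; the gripper's body (76 mm by 85 mm) begins 54 mm behind the grasp point. The pads swing forward as they close: fully open they stand 13 mm farther back than shut.
Start: joints at [-1.209, 0.434, 0.025, 1.573, -0.012, 1.134, -0.075], TCP at [0.28, 0.559, 0.253] pointing down, gripper open.
Joint ranges: [-2.62, 2.62], [-0.44, 2.09], [-1.27, 1.32], [0.08, 2.57], [-1.32, 4.46], [0.12, 2], [-2.74, 2.74]. Speed limits (rad/s): [2.22, 2.22, 3.01, 3.01, 3.14, 3.14, 3.14].

### API

Orientations are given as a rotation vector (axis times angle).
In Python, from bench import get_obs, capture, sign_off, recognise, regions_of gives the robot as it stands.
- The arm moves only by the tool arm_command, never from a script. Its argument "rows" is a list of rows, each a list of 3 entries, a list of its own where there are three numbers: the opening, from -1 (shut) to 1 (fully open), then the shift along the tool's x, y, z in m, then the turn about the tool's z in rad. In form: [[hand, [x, y, z], twist], ...]. A call has 1 to 20 rows; each row is the pose to reach, as a shift and turn from the pose commanded when the call began, along the tool's axes at that moment; what a row does not reach only later rows make up. A row lasts 1/8 s, in which the tool goes at most 62.5 mm and 10.7 degrees, less where a joint would pass 70% of its speed; a pose out of reach is approached as far as the arm can. A call with a gripper value outside its range is refused whole. The fingers move at their own pace and stop on an object; "squeeze" is the grip in N (left out, the last holds). Time passes only in rows, so rows that repeat a pose let the fingers close. It gives the time, the measured TCP pose, the force, the opening and the grip force at its end, in the units of the state.
- get_obs(): the state, without advancing time (a new reading comes with each control period).
- capture(name): name is "side" or "top" or "wrist"; returns a dict with "frame" (400x640x3 uint8, blue, green, red), "mtx" (3x3 intrinsics, pixels), "view" (4x4, takes a point from world to camera coordinates). Camera axes: x right, y up, looking along -z (the intrinsics and any distortion apply to the point x, -y, -z); pixel columns grow to the right and rows downward; lengths in m; the calibration is good to about 2 mm. A picture is of the moment at which its call begins. There is no depth.
- sign_off(): hands the job in; it is judged then, once.
Trained networks look in a picture, given as the dict that the camera call returned (one of the last four; its "shot" number tells which), for a name from the list of things; names that differ only in an ending like _2 or _b are one class to them, and where a whole thing is asked for, a point or a joint stands for the part that bears it (a point fixed in the world has none). Each returns a list of dicts, best first, with "p" (0 to 1); they miss things now and then, are a little off and sometimes report something else, mostly with a low value. They report only what shows in the picture. A call takes as long as a camera call. They do not tell look-alikes from the thing itself.
- recognise(picture, name): "rect" ([left, top, width, height] in pixels, round what is visible of it).
- regions_of(picture, name): "pixels" (400x640 bool, what is visible of it) and "rect" ([left, top, width, height] in pixels, round what is visible of it).
The state is a dict: "time": time; "joints": joint angles; "qd": joint speeds; "joint_torque": joint torques, N m; "ee_pos": TCP position; "tcp_rot": TCP orientation; "wrist_force": force on the tool from outside, world axes, zero at the start; "torque": the same for the moment, N m; "grip_width": finger opening in m; "finger_force": force on a finger pad.
Only numpy, scipy, OpenCV 4.12 (cv2) and the standard library are available. Lean on these libraries where they do the work, as an engineer would, in place of code of your own. Each camera call takes 0.05 s, during which the arm holds its last target. There are 200 camera calls.

## Working session

There is one attempt and no reset: what is moved stays moved. The work goes in short steps, Python scripts to look and compute and a tool call to move; the robot and the scene stay as the last step left them, time stands still between calls to the robot, and variables do not carry over. Pictures are saved under pics/ and viewed, at most 10 in all, crops included, and the job is handed in when it is done.

Besides the shell and the picture viewer there is one more tool, called after "Request:" as name(argument=value, ...) on one line, values as JSON. arm_command: Moves the arm, as the interface text tells. Its arguments: {"type":"object","properties":{"rows":{"type":"array","items":{"type":"array"}},"squeeze":{"type":"number"}},"required":["rows"]}

```bash
mkdir -p pics
cat > h.py <<'E'
import numpy as np, cv2
from bench import get_obs, capture, recognise, regions_of
def px(c,P):
    P=np.atleast_2d(P); q=(c['view']@np.c_[P,np.ones(len(P))].T)[:3]; q=np.array([q[0],-q[1],-q[2]])
    u=c['mtx']@q; return (u[:2]/u[2]).T
def ray(c,uv):
    d=np.linalg.inv(c['mtx'])@np.array([uv[0],uv[1],1.]); d=np.array([d[0],-d[1],-d[2]])
    R=c['view'][:3,:3]; o=-R.T@c['view'][:3,3]; return o,R.T@d
def onz(c,uv,z):
    o,d=ray(c,uv); return o+d*(z-o[2])/d[2]
E
python3 - <<'E'
from h import *
o=get_obs(); print({k:np.round(v,3).tolist() for k,v in o.items()})
for n in ['top','side']:
    c=capture(n); cv2.imwrite(f'pics/{n}0.png',c['frame']); print(n,c.keys() if n=='top' else '', np.round(ray(c,(320,200))[0],2))
    for t in ['spool','stand','tray','box','lid','lid_tab','red_jar','yellow_jar','brush_cup','file']:
        for r in regions_of(c,t)[:4]:
            m=r['pixels']; ys,xs=np.nonzero(m)
            if len(xs): print(t,round(r['p'],2),np.round(r['rect']),'cen',xs.mean().round(1),ys.mean().round(1),len(xs), onz(c,(xs.mean(),ys.mean()),{'spool':.05,'stand':.012,'tray':.01,'box':.07,'lid':.076,'lid_tab':.075}.get(t,.04)).round(3))
E
```

```text
{'time': 0.0, 'joints': [-1.209, 0.435, 0.025, 1.574, -0.012, 1.134, -0.075], 'qd': [-0.0, -0.001, -0.001, -0.001, 0.001, 0.002, 0.0], 'joint_torque': [-0.0, -67.046, 1.025, -31.623, 0.016, 0.013, 0.0], 'ee_pos': [0.28, 0.558, 0.253], 'tcp_rot': [-0.724, -3.057, 0.002], 'wrist_force': [-0.374, 0.461, -0.001], 'torque': [0.044, 0.006, -0.025], 'finger_force': 0.0, 'grip_width': 0.085}
top dict_keys(['frame', 'mtx', 'view', 'shot']) [ 0.25 -0.16  1.5 ]
spool 0.79 [310. 204.  17.  19.] cen 318.6 213.1 276 [ 0.523 -0.136  0.05 ]
spool 0.67 [305. 246.  17.  15.] cen 312.7 252.8 155 [ 0.409 -0.125  0.05 ]
stand 0.72 [303. 199.  37.  33.] cen 319.1 215.4 764 [ 0.523 -0.138  0.012]
tray 0.86 [355. 198.  59.  76.] cen 383.6 234.8 3406 [ 0.475 -0.327  0.01 ]
tray 0.59 [448. 170.  60.  65.] cen 476.5 202.9 3413 [ 0.582 -0.598  0.01 ]
box 0.61 [163. 156.  83.  75.] cen 203.2 193.7 4507 [0.559 0.193 0.07 ]
box 0.17 [276. 118.  22.  33.] cen 284.8 134.5 555 [ 0.746 -0.027  0.07 ]
lid 0.63 [164. 156.  81.  71.] cen 201.8 192.5 4006 [0.561 0.196 0.076]
lid_tab 0.59 [163. 158.  77.  75.] cen 201.8 19
[... 869 characters left out ...]
5 [0.541 0.164 0.07 ]
box 0.37 [185. 105.  92.  47.] cen 231.1 130.1 2682 [0.562 0.2   0.07 ]
lid 0.71 [187. 108.  92.  47.] cen 231.3 130.3 2629 [0.557 0.192 0.076]
lid_tab 0.74 [189. 106.  86.  47.] cen 231.4 130.0 2531 [0.559 0.194 0.075]
red_jar 0.72 [354. 153.  24.  22.] cen 365.2 162.0 428 [ 0.736 -0.155  0.04 ]
yellow_jar 0.7 [385. 172.  18.  29.] cen 395.0 185.3 497 [ 0.716 -0.27   0.04 ]
brush_cup 0.63 [322. 102.  23.  58.] cen 333.7 133.6 925 [ 0.773 -0.009  0.04 ]
file 0.85 [147. 169.  64.  36.] cen 178.4 184.8 460 [0.341 0.159 0.04 ]
file 0.61 [301. 221. 102.  91.] cen 352.4 262.6 4714 [ 0.454 -0.343  0.04 ]
file 0.28 [189. 108.  84.  47.] cen 231.3 130.3 2566 [0.583 0.232 0.04 ]
```

View pics/top0.png

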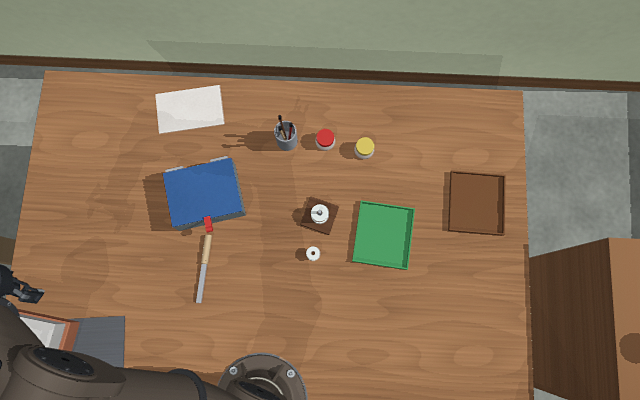

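View pics/side0.png

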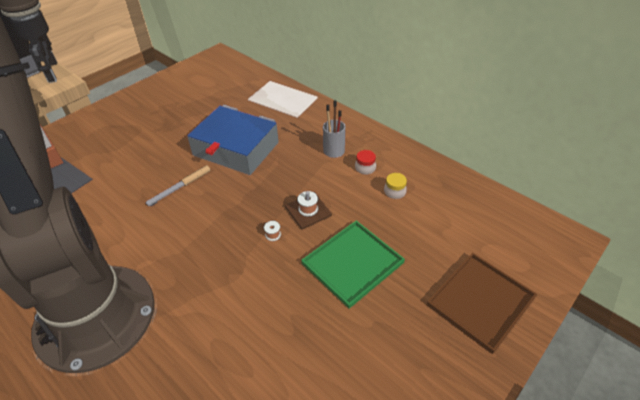

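The top view shows the target spool on its stand at about (319,213). The small decoy spool is at (313,253), the green tray at (383,235), the blue lid at (203,193), and the red tab at (208,223) with the file just in front of it. The side view agrees. I'll measure the box by colour and go above the spool for a wrist look.

```bash
cat >> h.py <<'E'
from scipy.spatial.transform import Rotation as Ro
def go(t,yaw=None):
    o=get_obs(); R=Ro.from_rotvec(o['tcp_rot']).as_matrix(); d=R.T@(np.array(t)-o['ee_pos'])
    ty=np.arctan2(R[1,1],R[0,1]); print('pos',o['ee_pos'].round(4) if hasattr(o['ee_pos'],'round') else o['ee_pos'],'shift',d.round(4),'y-axis yaw',round(ty,4),'dist',round(float(np.linalg.norm(d)),3))
    if yaw is not None:
        w=(yaw-ty+np.pi/2)%np.pi-np.pi/2; print('twist',round(-w,4))
def mask(c,lo,hi):
    return cv2.inRange(cv2.cvtColor(c['frame'],cv2.COLOR_BGR2HSV),lo,hi)
def big(m,near=None):
    n,l,s,ce=cv2.connectedComponentsWithStats(m); i=1+np.argmax(s[1:,4]); return (l==i).astype(np.uint8),ce[i],s[i]
def rect(c,m,z):
    cs,_=cv2.findContours(m,cv2.RETR_EXTERNAL,cv2.CHAIN_APPROX_NONE); p=max(cs,key=cv2.contourArea)[:,0]
    P=np.array([onz(c,q,z)[:2] for q in p],np.float32); return cv2.minAreaRect(P*1000)
E
python3 - <<'E'
from h import *
for n in ['top','side']:
    c=capture(n)
    m,ce,s=big(mask(c,(105,120,40),(125,255,255))); print(n,'lid',ce,s,rect(c,m,.0765))
    m,ce,s=big(mask(c,(50,100,40),(80,255,255))); print('tray',s,rect(c,m,.008))
    r=mask(c,(0,180,100),(6,255,255)); n_,l,st,cen=cv2.connectedComponentsWithStats(r)
    for i in range(1,n_):
        if st[i,4]>20: print('red',st[i],onz(c,cen[i],.0755).round(4))
go([.523,-.137,.22],np.radians(-14.6))
E
```

```text
top lid [201.56281143 191.72541306] [ 163  158   79   69 3813] ((564.2688598632812, 196.46726989746094), (159.06329345703125, 198.55935668945312), 16.040374755859375)
tray [ 352  201   63   69 3404] ((476.73492431640625, -327.0054931640625), (160.56967163085938, 181.37246704101562), 84.19212341308594)
red [317 129  17  18  65] [ 0.74   -0.1455  0.0755]
side lid [232.38941891 129.9830876 ] [ 189  107   86   49 2306] ((561.8756103515625, 194.44003295898438), (156.8201141357422, 196.93536376953125), 16.10626792907715)
tray [ 302  221  102   87 4671] ((477.02685546875, -324.90582275390625), (166.51431274414062, 185.57708740234375), 84.07582092285156)
red [206 143  12  11  70] [0.4707 0.1712 0.0755]
red [357 150  19  15 218] [ 0.7207 -0.1668  0.0755]
pos [0.2802 0.5587 0.2533] shift [-0.5289 -0.513   0.0333] y-axis yaw 1.1059 dist 0.738
twist 1.3607
```

Request:
arm_command(rows=[[1, [-0.529, -0.513, 0.033], 1.36], [1, [-0.529, -0.513, 0.033], 1.36], [1, [-0.529, -0.513, 0.033], 1.36], [1, [-0.529, -0.513, 0.033], 1.36], [1, [-0.529, -0.513, 0.033], 1.36], [1, [-0.529, -0.513, 0.033], 1.36], [1, [-0.529, -0.513, 0.033], 1.36], [1, [-0.529, -0.513, 0.033], 1.36], [1, [-0.529, -0.513, 0.033], 1.36], [1, [-0.529, -0.513, 0.033], 1.36], [1, [-0.529, -0.513, 0.033], 1.36], [1, [-0.529, -0.513, 0.033], 1.36], [1, [-0.529, -0.513, 0.033], 1.36], [1, [-0.529, -0.513, 0.033], 1.36], [1, [-0.529, -0.513, 0.033], 1.36], [1, [-0.529, -0.513, 0.033], 1.36]])

```text
time: 3.2
ee_pos: [0.5231, -0.1357, 0.2204]
tcp_rot: [-2.483, -1.924, -0.001]
wrist_force: [-0.2, -0.1, 0.2]
grip_width: 0.0852
finger_force: 0.0
```

Run:
```python
from h import *
c=capture('wrist'); cv2.imwrite('pics/w1.png',c['frame']); o=get_obs(); print(o['time'],o['ee_pos'],o['tcp_rot'],ray(c,(320,200)))
print('proj spool',px(c,[[.523,-.137,.052],[.523,-.137,.072]]))
for r in regions_of(c,'spool'):
    m=r['pixels']; ys,xs=np.nonzero(m); print(r['p'],r['rect'],xs.mean(),ys.mean(),onz(c,(xs.mean(),ys.mean()),.052))
```

```text
3.25 [ 0.52308753 -0.1359009   0.2204499 ] [-2.48308674e+00 -1.92411139e+00 -7.83997275e-04] (array([ 0.5411293 , -0.06445961,  0.34213745]), array([-0.06815031, -0.26988434, -0.96051998]))
proj spool [[320.13739262 191.14961337]
 [320.17561254 196.43063224]]
0.55 [296.1, 159.8, 48.1, 53.0] 320.311051212938 187.07601078167116 [ 0.52422367 -0.1329469   0.052     ]
0.55 [199.8, 176.5, 40.8, 39.8] 220.14487926727728 196.4487926727727 [ 0.42328025 -0.11701421  0.052     ]
```

View pics/w1.png

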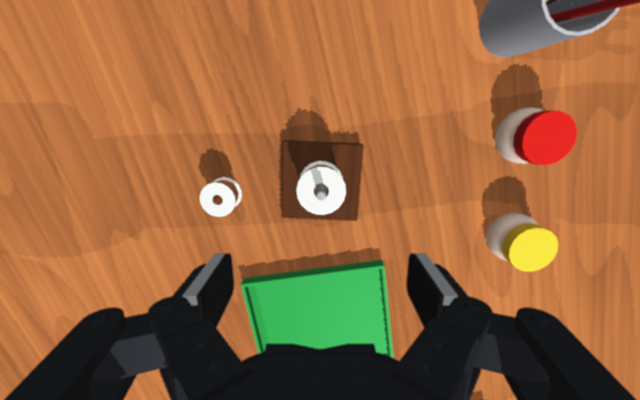

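The spool's top flange is centred near (321,188) on its block, between the fingers, and the tray is below it. I'll refine from the white disc.

Run:
```python
from h import *
c=capture('wrist'); f=c['frame']
m=((f.min(2)>205)*255).astype(np.uint8); m[:,:270]=0; m[:,370:]=0;m[:140]=0;m[230:]=0
cs,_=cv2.findContours(m,cv2.RETR_EXTERNAL,cv2.CHAIN_APPROX_NONE); p=max(cs,key=cv2.contourArea)
h=cv2.convexHull(p); e=cv2.fitEllipse(h); print(e,onz(c,e[0],.052))
a=np.linspace(0,6.28,60)
# fit flange circle r=25mm at z=.052 by least squares to hull in world
P=np.array([onz(c,q,.052)[:2] for q in h[:,0]]); A=np.c_[2*P,np.ones(len(P))]; s=np.linalg.lstsq(A,(P**2).sum(1),rcond=None)[0]; print('circ',s[:2],np.sqrt(s[2]+s[:2]@s[:2]))
cv2.imwrite('pics/w2.png',cv2.resize(f[150:225,280:365],None,fx=6,fy=6,interpolation=cv2.INTER_CUBIC))
go([*s[:2],.046])
```

```text
((320.9360656738281, 189.54095458984375), (47.134483337402344, 49.190128326416016), 68.83116149902344) [ 0.52422947 -0.13610018  0.052     ]
circ [ 0.52407546 -0.13662022] 0.024626968353723522
pos [ 0.5231 -0.1364  0.2204] shift [-1.000e-04  1.000e-03  1.744e-01] y-axis yaw -0.253 dist 0.174
```

View pics/w2.png

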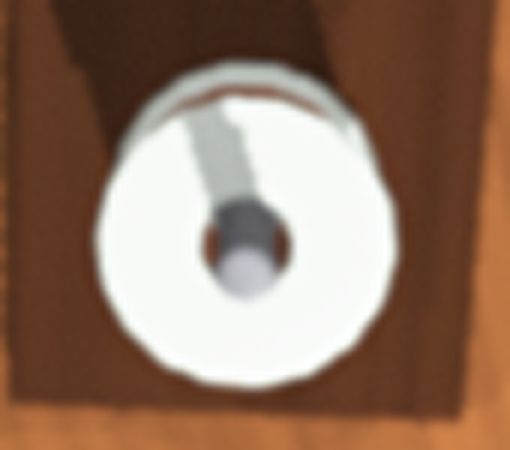

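Request:
arm_command(rows=[[1, [0, 0.001, 0.05], 0], [1, [0, 0.001, 0.1], 0], [1, [0, 0.001, 0.14], 0], [1, [0, 0.001, 0.165], 0], [1, [0, 0.001, 0.18], 0], [1, [0, 0.001, 0.18], 0], [1, [0, 0.001, 0.18], 0], [-1, [0, 0.001, 0.18], 0], [-1, [0, 0.001, 0.18], 0], [-1, [0, 0.001, 0.18], 0], [-1, [0, 0.001, 0.18], 0], [-1, [0, 0.001, 0.18], 0], [-1, [0, 0.001, 0.18], 0], [-1, [0, 0.001, 0.18], 0]], squeeze=45)

```text
time: 5.1
ee_pos: [0.5244, -0.1372, 0.0414]
tcp_rot: [2.485, 1.922, 0.002]
wrist_force: [-2.9, 0.5, 12.8]
grip_width: 0.0474
finger_force: 44.1
```

Request:
arm_command(rows=[[-1, [0, 0, -0.003], 0], [-1, [0, 0, -0.006], 0], [-1, [0, 0, -0.01], 0], [-1, [0, 0, -0.01], 0]])

```text
time: 5.6
ee_pos: [0.5242, -0.1373, 0.0506]
tcp_rot: [2.485, 1.922, 0.0]
wrist_force: [0.2, 0.1, -1.7]
grip_width: 0.0476
finger_force: 46.4
```

Run:
```python
from h import *
c=capture('wrist'); s=capture('side')
a=c['frame'][100:400,150:490]; b=cv2.resize(s['frame'][165:245,265:350],None,fx=4,fy=4,interpolation=cv2.INTER_CUBIC)[:300]
cv2.imwrite('pics/w3.png',np.hstack([a,b])); o=get_obs(); print(o['grip_width'],o['wrist_force'],o['finger_force'],o['ee_pos'])
```

```text
0.04757417904785295 [-0.75134421  0.15517131 -1.64832876] 46.4406574331224 [ 0.52402397 -0.13721575  0.0502848 ]
```

View pics/w3.png

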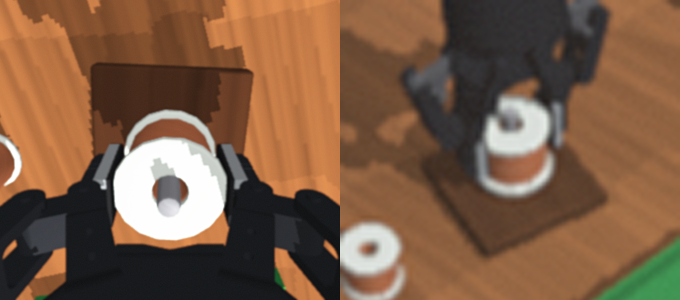

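Request:
arm_command(rows=[[-1, [0, 0, -0.02], 0], [-1, [0, 0, -0.045], 0], [-1, [0, 0, -0.07], 0], [-1, [0, 0, -0.085], 0], [-1, [0, 0, -0.085], 0], [-1, [0, 0, -0.085], 0]])

```text
time: 6.45
ee_pos: [0.5235, -0.137, 0.1345]
tcp_rot: [-2.484, -1.922, 0.001]
wrist_force: [-1.1, -0.4, -2.0]
grip_width: 0.0476
finger_force: 46.7
```

Run:
```python
from h import *
o=get_obs(); print(o['grip_width'],o['wrist_force'],o['ee_pos'])
go([.477,-.326,.135])
```

```text
0.04756953289773954 [-1.05855548 -0.36732682 -1.99565179] [ 0.52354018 -0.13698156  0.13448826]
pos [ 0.5235 -0.137   0.1345] shift [-0.1946  0.0024 -0.0005] y-axis yaw -0.2538 dist 0.195
```

Request:
arm_command(rows=[[-1, [-0.03, 0.002, 0], 0], [-1, [-0.07, 0.002, 0], 0], [-1, [-0.11, 0.002, 0], 0], [-1, [-0.15, 0.002, 0], 0], [-1, [-0.18, 0.002, 0], 0], [-1, [-0.195, 0.002, 0], 0], [-1, [-0.195, 0.002, 0], 0], [-1, [-0.195, 0.002, 0.03], 0], [-1, [-0.195, 0.002, 0.06], 0], [-1, [-0.195, 0.002, 0.08], 0], [-1, [-0.195, 0.002, 0.09], 0], [-1, [-0.195, 0.002, 0.093], 0], [-1, [-0.195, 0.002, 0.095], 0], [-1, [-0.195, 0.002, 0.095], 0]])

```text
time: 8.2
ee_pos: [0.4773, -0.3266, 0.0408]
tcp_rot: [2.484, 1.922, 0.001]
wrist_force: [0.3, -0.6, -1.8]
grip_width: 0.0476
finger_force: 46.7
```

Run:
```python
from h import *
w=capture('wrist'); s=capture('side'); c=s
a=w['frame'][100:400,150:490]; b=cv2.resize(s['frame'][215:315,300:410],None,fx=3,fy=3,interpolation=cv2.INTER_CUBIC)[:300]
cv2.imwrite('pics/w4.png',np.hstack([a,b])); o=get_obs(); print(o['wrist_force'],o['ee_pos'],o['time'])
```

```text
[-0.09034369 -0.74379579 -0.88193028] [ 0.47723876 -0.32667534  0.04080885] 8.3
```

View pics/w4.png

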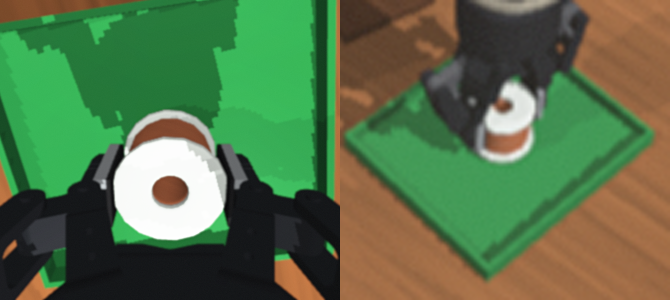

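The spool is upright in the grip above the middle of the tray. Creep down about 8 mm to contact.

Request:
arm_command(rows=[[-1, [0, 0, 0.002], 0], [-1, [0, 0, 0.004], 0], [-1, [0, 0, 0.006], 0], [-1, [0, 0, 0.007], 0], [-1, [0, 0, 0.007], 0], [-1, [0, 0, 0.007], 0]])

```text
time: 9.05
ee_pos: [0.4769, -0.3265, 0.0336]
tcp_rot: [-2.485, -1.922, -0.0]
wrist_force: [-2.2, 1.8, 5.8]
grip_width: 0.0477
finger_force: 46.9
```

Request:
arm_command(rows=[[0.3, [0, 0, 0], 0], [1, [0, 0, 0], 0], [1, [0, 0, 0], 0], [1, [0, 0, 0], 0], [1, [0, 0, 0], 0], [1, [0, 0, -0.03], 0], [1, [0, 0, -0.08], 0], [1, [0, 0, -0.14], 0], [1, [0, 0, -0.19], 0], [1, [0, 0, -0.19], 0], [1, [0, 0, -0.19], 0]])

```text
time: 10.42
ee_pos: [0.4767, -0.3261, 0.2228]
tcp_rot: [-2.484, -1.922, -0.0]
wrist_force: [0.2, 0.0, -1.1]
grip_width: 0.0856
finger_force: 0.0
```

Run:
```python
from h import *
w=capture('wrist'); s=capture('side')
b=cv2.resize(s['frame'][215:315,300:410],None,fx=3,fy=3,interpolation=cv2.INTER_CUBIC)[:300]
cv2.imwrite('pics/w5.png',np.hstack([w['frame'][50:350,150:490],b]))
y=np.radians(16.1); ex=np.array([np.cos(y),np.sin(y)]); t=np.array([.563,.1955])-.110*ex; print('tab',t)
go([t[0]-.0,t[1],.22],y+np.pi/2)
```

```text
tab [0.45731429 0.16499539]
pos [ 0.4763 -0.3259  0.2219] shift [ 0.4704 -0.1417  0.0025] y-axis yaw -0.254 dist 0.491
twist 1.0358
```

View pics/w5.png

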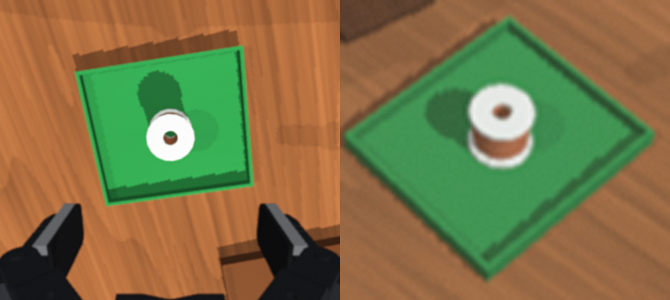

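Request:
arm_command(rows=[[1, [0.47, -0.142, 0.0], 1.036], [1, [0.47, -0.142, 0.0], 1.036], [1, [0.47, -0.142, 0.0], 1.036], [1, [0.47, -0.142, 0.0], 1.036], [1, [0.47, -0.142, 0.0], 1.036], [1, [0.47, -0.142, 0.0], 1.036], [1, [0.47, -0.142, 0.0], 1.036], [1, [0.47, -0.142, 0.0], 1.036], [1, [0.47, -0.142, 0.0], 1.036], [1, [0.47, -0.142, 0.0], 1.036], [1, [0.47, -0.142, 0.0], 1.036], [1, [0.47, -0.142, 0.0], 1.036]])

```text
time: 12.02
ee_pos: [0.4576, 0.1626, 0.2231]
tcp_rot: [3.111, 0.436, -0.001]
wrist_force: [-0.4, 0.5, 0.1]
grip_width: 0.0855
finger_force: 0.0
```

Run:
```python
from h import *
c=capture('wrist'); f=c['frame'].copy()
y=np.radians(16.1); ex=np.array([np.cos(y),np.sin(y)]); t=np.array([.563,.1955])-.110*ex
m=mask(c,(0,150,80),(8,255,255)); m,ce,s=big(m); print('red',ce,s,rect(c,m,.0805))
b,cb,sb=big(mask(c,(105,120,40),(125,255,255))); print('lid',sb,rect(c,b,.0765))
for q in px(c,[[*t,.0755],[*(t+.038*ex),.0755]]): cv2.circle(f,tuple(int(v) for v in q),3,(0,255,0),1); print(q)
cv2.imwrite('pics/w6.png',f); go([*t,.0755+.006],y+np.pi/2)
```

```text
red [314.97970085 178.42735043] [304 156  22  46 936] ((471.989013671875, 171.91668701171875), (41.77391052246094, 19.015905380249023), 16.220975875854492)
lid [  187     0   253   161 37619] ((548.322265625, 194.04998779296875), (125.53079986572266, 198.27337646484375), 15.94703197479248)
[317.506266  194.5693837]
[317.28934122 153.9777813 ]
pos [0.4577 0.1627 0.2232] shift [ 0.0003 -0.0023  0.1417] y-axis yaw -1.2924 dist 0.142
twist -0.0026
```

View pics/w6.png

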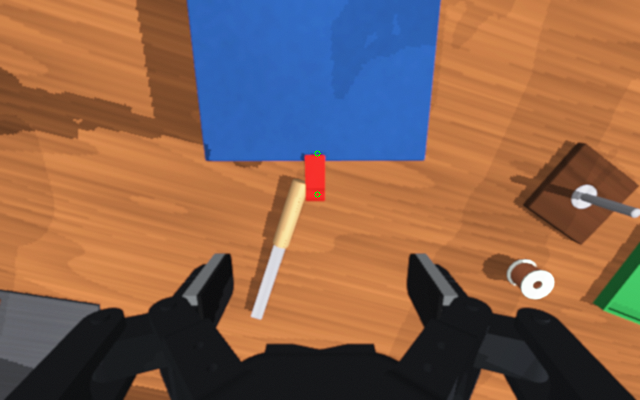

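The red tab spans about (304–326, 156–201), in line with the lid and clear of the file handle, which lies lower to the left. Descend and pinch.

Request:
arm_command(rows=[[1, [0.003, -0.0045, 0.04], 0], [1, [0.003, -0.0045, 0.08], 0], [1, [0.003, -0.0045, 0.115], 0], [1, [0.003, -0.0045, 0.135], 0], [1, [0.003, -0.0045, 0.142], 0], [1, [0.003, -0.0045, 0.142], 0], [0.0, [0.003, -0.0045, 0.142], 0], [-0.3, [0.003, -0.0045, 0.142], 0], [-0.3, [0.003, -0.0045, 0.142], 0], [-1, [0.003, -0.0045, 0.142], 0], [-1, [0.003, -0.0045, 0.142], 0], [-1, [0.003, -0.0045, 0.142], 0], [-1, [0.003, -0.0045, 0.142], 0], [-1, [0.003, -0.0045, 0.142], 0], [-1, [0.003, -0.0045, 0.142], 0]], squeeze=50)

```text
time: 13.95
ee_pos: [0.4597, 0.1681, 0.0815]
tcp_rot: [3.11, 0.438, 0.001]
wrist_force: [1.6, -5.3, 2.0]
grip_width: 0.0171
finger_force: 50.4
```

Run:
```python
from h import *
w=capture('wrist'); s=capture('side'); 
b=cv2.resize(s['frame'][95:195,160:290],None,fx=3,fy=3,interpolation=cv2.INTER_CUBIC)
cv2.imwrite('pics/w7.png',np.hstack([w['frame'][100:400,150:490],b])); o=get_obs(); print(o['time'],o['ee_pos'],o['wrist_force'],o['grip_width'],o['finger_force'],o['joints'])
```

```text
14.05 [0.45975002 0.16812381 0.08150904] [ 1.014987   -5.14796131  2.05207329] 0.017146992110040286 50.40538474917412 [-0.90276977  0.50155785  0.59951472  2.11841355 -0.46252552  0.65021895
 -1.27638615]
```

View pics/w7.png

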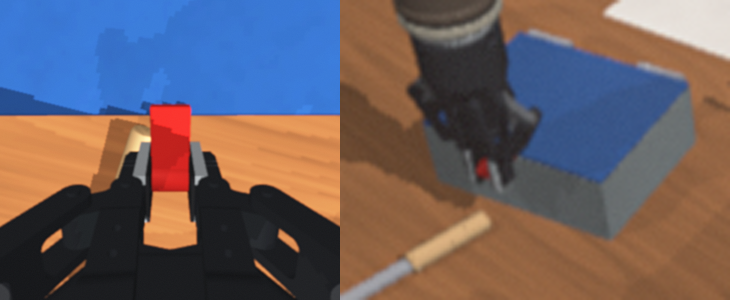

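Both pads hold the tab (17 mm opening), with the file untouched. Raise along the arc to 30° and check forces.

Request:
arm_command(rows=[[-1, [0.0005, 0, -0.008], 0], [-1, [0.0012, 0, -0.0165], 0], [-1, [0.0024, 0, -0.025], 0], [-1, [0.0038, 0, -0.033], 0], [-1, [0.0057, 0, -0.041], 0], [-1, [0.0078, 0, -0.049], 0], [-1, [0.0104, 0, -0.057], 0], [-1, [0.0132, 0, -0.0647], 0], [-1, [0.0165, 0, -0.0723], 0], [-1, [0.02, 0, -0.08], 0], [-1, [0.024, 0, -0.087], 0], [-1, [0.028, 0, -0.0943], 0], [-1, [0.028, 0, -0.0943], 0], [-1, [0.028, 0, -0.0943], 0]])

```text
time: 15.8
ee_pos: [0.4869, 0.1759, 0.1754]
tcp_rot: [3.109, 0.438, 0.002]
wrist_force: [4.9, -3.5, -6.9]
grip_width: 0.0169
finger_force: 49.3
```

Request:
arm_command(rows=[[-1, [0.0045, 0, -0.007], 0], [-1, [0.0093, 0, -0.0138], 0], [-1, [0.0143, 0, -0.0203], 0], [-1, [0.0197, 0, -0.0266], 0], [-1, [0.0253, 0, -0.0327], 0], [-1, [0.0312, 0, -0.0386], 0], [-1, [0.0373, 0, -0.0441], 0], [-1, [0.0437, 0, -0.0494], 0], [-1, [0.0503, 0, -0.0544], 0], [-1, [0.0571, 0, -0.0592], 0], [-1, [0.0641, 0, -0.0636], 0], [-1, [0.0713, 0, -0.0677], 0], [-1, [0.0713, 0, -0.0677], 0], [-1, [0.0713, 0, -0.0677], 0], [-1, [0.0713, 0, -0.0677], 0]])

```text
time: 17.68
ee_pos: [0.5542, 0.1954, 0.2425]
tcp_rot: [3.109, 0.437, -0.003]
wrist_force: [0.8, -5.4, -7.5]
grip_width: 0.0165
finger_force: 49.5
```

Run:
```python
from h import *
from scipy.optimize import least_squares
P=[capture(n) for n in ('side','top')]; o=get_obs(); print(o['time'],o['ee_pos'],o['wrist_force'],o['grip_width'],o['finger_force'])
y=np.radians(16.1); ex=np.array([np.cos(y),np.sin(y),0]); ey=np.array([-ex[1],ex[0],0]); H0=np.array([.563,.1955,0])+.08*ex+[0,0,.0705]
for dh in (0,.003):
    r=np.array(o['ee_pos'])-[0,0,.006]-(H0+dh*ex); print('angle from tcp, dh',dh, np.degrees(np.arctan2(r[2],-(r@ex))+np.arctan2(0,1)-.0263), 'radius',np.hypot(r[2],r@ex))
S=[]
for c in P:
    b,_,s=big(mask(c,(105,100,25),(125,255,255))); print(s); S.append(b)
def proj(c,th,dh=.0015,n=.006):
    u=-np.cos(th)*ex+np.array([0,0,np.sin(th)]); nn=np.sin(th)*ex+np.array([0,0,np.cos(th)]); H=H0+dh*ex
    return px(c,np.array([H+a*u+k*ey+n*nn for a,k in((0,-.1),(0,.1),(.16,.1),(.16,-.1))]))
for c,b,nm in zip(P,S,('side','top')):
    res=[]
    for d in range(50,71,1):
        best=0
        for n in (.006,0.):
            m=np.zeros(b.shape,np.uint8); cv2.fillPoly(m,[np.round(proj(c,np.radians(d),n=n)*16).astype(np.int32)],1,shift=4)
            best=max(best,(m&b).sum()/(m|b).sum())
        res.append((d,round(float(best),3)))
    print(nm,sorted(res,key=lambda r:-r[1])[:6])
f=P[0]['frame']; a=cv2.resize(f[60:260,130:400],None,fx=1.9,fy=1.9); t=P[1]['frame'][100:300,130:420]
cv2.imwrite('pics/w8.png',np.hstack([a,cv2.copyMakeBorder(t,0,a.shape[0]-200,0,0,cv2.BORDER_CONSTANT)][:2]) if a.shape[1]+t.shape[1]<=800 else a)
```

```text
17.775 [0.55420343 0.19533823 0.24252828] [ 1.47840639 -3.62963537 -7.43085122] 0.017203391772182344 49.5012978091836
angle from tcp, dh 0 60.43460656059947 radius 0.1881409227883467
angle from tcp, dh 0.003 59.634429697324606 radius 0.18957052867068694
[228  91  47  31  94]
[202 157  29  22 385]
side [(57, 0.086), (58, 0.083), (59, 0.079), (60, 0.074), (61, 0.072), (62, 0.067)]
top [(59, 0.305), (57, 0.301), (60, 0.297), (58, 0.294), (56, 0.286), (61, 0.286)]
```

View pics/w8.png

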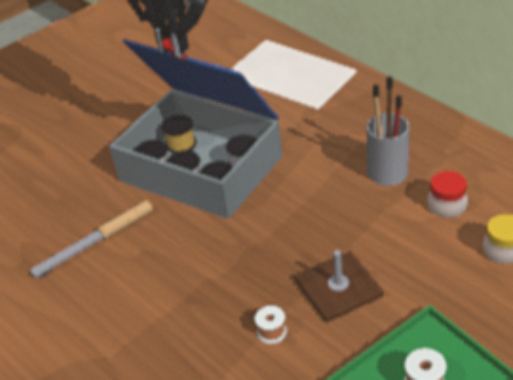

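The lid is held open with the jars, cup and file in place and the spool in the tray. Geometry gives about 59.6°, so I'll nudge slightly and let it settle.

Request:
arm_command(rows=[[-1, [0.001, 0, -0.0007], 0], [-1, [0.001, 0, -0.0007], 0], [-1, [0.001, 0, -0.0007], 0], [-1, [0.001, 0, -0.0007], 0], [-1, [0.001, 0, -0.0007], 0], [-1, [0.001, 0, -0.0007], 0]])

```text
time: 18.52
ee_pos: [0.5549, 0.1956, 0.2429]
tcp_rot: [3.109, 0.437, -0.004]
wrist_force: [2.6, -4.3, -9.0]
grip_width: 0.0172
finger_force: 49.3
```

Run:
```python
from bench import get_obs,sign_off
o=get_obs(); print(o['time'],o['ee_pos'],o['wrist_force'],o['grip_width'],o['finger_force'])
print(sign_off())
```

```text
18.525 [0.55494329 0.19556203 0.24293986] [ 2.58132613 -4.33683565 -9.01869601] 0.017244258696875642 49.263050090521574
the job is handed in; nothing more can be done
None
```

The copper spool is standing upright on the floor of the green tray, and the gripper is still holding the blue lid at about 60° (worked out from the arm's position, since the camera check of the angle gave no clear result); the jars, brush cup and file look untouched, and I handed the job in at 18.5 s.

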